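Shut the spare-iron box and snap its four clips

TASK

Shut the storage box of spare plane irons against the damp: put its lid on so that it sits fully down and square, then flip all four side clips down and press each one until it snaps home under its catch. Leave the tin, jar, small box and wedge around it where they stand, and let go of everything at the end.

Things in the scene. Friction and masses are not known exactly. Their poses are not given: they have to be found in the camera images.
- iron_box: open-topped grey plastic box, does not move, two spare plane irons in it; 140 mm (its x) by 104 mm (y) outside, walls 4 mm, 56 mm high. Origin: centre of its underside. Outside on the middle of each wall a round catch ridge, 30 mm long, 5 mm thick, 34 mm up, standing 8.5 mm out.
- lid: loose grey lid of the box, 0.2 to 0.5 kg, starts right way up on the bench. Plate 144 (x) x 108 mm. Origin: centre of the foot of its 8 mm deep tapered plug, which drops inside the box walls (3 mm play a side at the foot, 0.5 at the root); plate top 16 mm above the origin. Seated, either way round: origin 48 mm above the box's. Carries the four clips on its edges.
- lid_grip (a point): centre of the grip bar on top of the lid, 34 mm above the lid's origin: bar 84 mm long along the lid's x, 14 mm wide (y), 12 mm thick, its top 24 mm above the plate top; open below between two feet.
- clip_right (a joint): angle of the black clip, a flap 40 mm wide, 37 mm long with a thumb pad at its free end, hinged level along the lid's -y edge at (0, -0.059, 0.012) m in the lid frame. 0 = hangs down, locked; 1.57 = level outward; up to 2.4 = raised. Stays where left. On the seated lid its hook meets the ridge near 0.2; 4 to 8 N inward on the pad snaps it past 0.08, then it goes home and stays.
- tab_right (a point): middle of the outer face of the thumb pad (38 wide, 12 mm long) of the clip on the lid's -y edge: 30 mm from the hinge line, 11 mm off it outward. Clip locked: 30 mm above the box's underside, 18 mm out from the box wall, facing outward.
- clip_front (a joint): angle of the black clip, a flap 40 mm wide, 37 mm long with a thumb pad at its free end, hinged level along the lid's -x edge at (-0.077, 0, 0.012) m in the lid frame. 0 = hangs down, locked; 1.57 = level outward; up to 2.4 = raised. Stays where left. On the seated lid its hook meets the ridge near 0.2; 4 to 8 N inward on the pad snaps it past 0.08, then it goes home and stays.
- tab_front (a point): middle of the outer face of the thumb pad (38 wide, 12 mm long) of the clip on the lid's -x edge: 30 mm from the hinge line, 11 mm off it outward. Clip locked: 30 mm above the box's underside, 18 mm out from the box wall, facing outward.
- clip_left (a joint): angle of the black clip, a flap 40 mm wide, 37 mm long with a thumb pad at its free end, hinged level along the lid's +y edge at (0, 0.059, 0.012) m in the lid frame. 0 = hangs down, locked; 1.57 = level outward; up to 2.4 = raised. Stays where left. On the seated lid its hook meets the ridge near 0.2; 4 to 8 N inward on the pad snaps it past 0.08, then it goes home and stays.
- tab_left (a point): middle of the outer face of the thumb pad (38 wide, 12 mm long) of the clip on the lid's +y edge: 30 mm from the hinge line, 11 mm off it outward. Clip locked: 30 mm above the box's underside, 18 mm out from the box wall, facing outward.
- clip_back (a joint): angle of the black clip, a flap 40 mm wide, 37 mm long with a thumb pad at its free end, hinged level along the lid's +x edge at (0.077, 0, 0.012) m in the lid frame. 0 = hangs down, locked; 1.57 = level outward; up to 2.4 = raised. Stays where left. On the seated lid its hook meets the ridge near 0.2; 4 to 8 N inward on the pad snaps it past 0.08, then it goes home and stays.
- tab_back (a point): middle of the outer face of the thumb pad (38 wide, 12 mm long) of the clip on the lid's +x edge: 30 mm from the hinge line, 11 mm off it outward. Clip locked: 30 mm above the box's underside, 18 mm out from the box wall, facing outward.
- wax_tin: round wax tin with lid, 67 mm across, 24 mm high; bystander; origin: centre of its underside.
- glue_jar: round glue jar, 59 mm across, 76 mm high; bystander; origin: centre of its underside.
- screw_box: small wooden box with lid, 64 x 78 x 40 mm; bystander; origin: centre of its underside.
- oak_wedge: loose oak wedge, 26 x 80 x 18 mm; bystander; origin: centre of its underside.
Not all that is in view belongs to the job. What is shaped like the lid but orange is not meant.

How it is judged:
At the end, for the whole second after the job is handed in: Lid square on the box (either way round): centred within 3 mm, its origin 46 to 50.5 mm above the box's, level within 0.03 rad, turned under 0.05 rad from the box, at rest; all four clips below 0.06 rad; the four bystanders within 30 mm of where they stood (value of joint each of clip_right, clip_front, clip_left, clip_back below 0.06 rad and x of lid in the frame of iron_box between -0.003 and 0.003 m and y of lid in the frame of iron_box between -0.003 and 0.003 m and z of lid in the frame of iron_box between 0.046 and 0.0505 m and angle between lid's own z axis and vertical below 0.03 rad and angle between the x axis of lid and the x axis of iron_box, either way round below 0.05 rad and linear speed of lid below 0.02 m/s and distance of each of wax_tin, glue_jar, screw_box, oak_wedge from where it was at the start of the episode below 0.03 m); the robot touches nothing.
It fails at once if a bystander is pushed more than 30 mm away (distance of any of wax_tin, glue_jar, screw_box, oak_wedge from where it was at the start of the episode above 0.03 m).
It also fails if it takes over 66 s, if anything falls off the work surface, if the arm or the gripper's body presses on something with over 40 N, if the wrist force passes 120 N, or if a joint passes its speed limit or range.

ROBOT

A 6-joint arm with a two-finger parallel gripper is mounted at the origin on a cart in front of the work surface, level with it; the furniture and walls round the work are solid. World frame = base frame: x ahead of the robot, y to its left, z up, the work surface at z = 0. Lengths are in m, angles in rad, forces in N, time in s.
With the tool pointing down it reaches from about 0.3 to 0.875 m from the base axis. Payload 6.4 kg.
Tool frame: the origin (TCP) lies at the centre of the arm's flange, where the gripper is bolted on; the fingertips stand 173 mm ahead of it and the grasp point (between the pads) lies 155 mm ahead of it; z points along the fingers, x is the direction in which the jaws open and shut, and the axes are right-handed (so a half turn about z gives the same grasp; the last joint's range is limited). The gripper opens to 85 mm and grips with 20 to 120 N. Pads are 22 mm wide; open, the fingers measure 114 mm over their backs; the gripper's body (76 mm by 85 mm) begins 54 mm behind the grasp point. The pads swing forward as they close: fully open they stand 13 mm farther back than shut.
Start: joints at [-1.403, 0.181, 1.607, -0, 1.354, -0.206], TCP at [0.21, -0.535, 0.405] pointing down, gripper open.
Joint ranges: [-2.99, 2.99], [-0.89, 2.07], [0.3, 2.58], [-1.14, 4.28], [0, 2.63], [-3.12, 3.12]. Speed limits (rad/s): [2.57, 2.57, 3.01, 3.14, 3.14, 3.14].

INTERFACE

Orientations are given as a unit quaternion [w, x, y, z].
In Python, from bench import ctrl gives the robot as it stands. The module is installed in compiled form; this text tells all that it offers.
- The arm moves only by the tool move_arm, never from a script. Its argument "moves" is a list of rows, each an object of numbers: "gripper": the opening in per cent of the stroke, from 0 (shut) to 100 (fully open); "x", "y", "z": the shift along the tool's x, y, z in cm; "roll": the turn about the tool's z in degrees. In form: [{"gripper": .., "x": .., "y": .., "z": .., "roll": ..}, ...]. A call has 1 to 5 rows; each row shifts and turns the commanded pose from where the row before left it, along the tool's axes as they then stand; what a row does not reach is not made up. A row lasts 1/8 s, in which the tool goes at most 62.5 mm and 10.7 degrees, less where a joint would pass 70% of its speed; a pose out of reach is approached as far as the arm can. A call is refused whole if a number of a shift passes 6.25 or a number of a turn 10.7, either way. A call with a gripper value outside its range is refused whole. The fingers move at their own pace and stop on an object; the grip force is fixed at half the most. Time passes only in rows, so rows that do not move let the fingers close. It gives the time, the measured TCP pose, the force and the opening at its end, in the units of the state.
- ctrl.get_obs(): the state, without advancing time (a new reading comes with each control period).
- ctrl.camera(name): name is "scene" or "top"; returns a dict with "img" (400x640x3 uint8, red, green, blue), "fx", "fy", "cx", "cy" (pixels), "D" ([k1, k2, p1, p2, k3] as OpenCV has them; the pictures are not rectified), "world_from_camera" (4x4, takes a point from camera to world coordinates). Camera axes: x right, y up, looking along -z (the intrinsics and any distortion apply to the point x, -y, -z); pixel columns grow to the right and rows downward; lengths in m; the calibration is good to about 2 mm. A picture is of the moment at which its call begins. There is no depth.
- ctrl.hand_in(): hands the job in, once; it reports no verdict.
The state is a dict: "time_s": time; "q": joint angles; "dq": joint speeds; "joint_efforts": joint torques, N m; "eef_pos": TCP position; "eef_rot": TCP orientation; "wrist_force": force on the tool from outside, world axes, zero at the start; "torque": the same for the moment, N m; "opening": opening from 0.0 (shut) to 1.0 (fully open).
Only numpy, scipy, OpenCV 4.12 (cv2) and the standard library are available. Lean on these libraries where they do the work, as an engineer would, in place of code of your own. Each camera call takes 0.05 s, during which the arm holds its last target. There are 200 camera calls.

## Working session

There is one attempt and no reset: what is moved stays moved. The work goes in short steps, Python scripts to look and compute and a tool call to move; the robot and the scene stay as the last step left them, time stands still between calls to the robot, and variables do not carry over. Pictures are saved under pics/ and viewed, about 8 in all and at most 12, crops included, and the job is handed in when it is done.

Besides the shell and the picture viewer there is one more tool, called as name(argument=value, ...) on one line, values as JSON. move_arm: Moves the arm, as the interface text tells. Its arguments: {"type":"object","properties":{"moves":{"type":"array","items":{"type":"object","properties":{"gripper":{"type":"number"},"x":{"type":"number"},"y":{"type":"number"},"z":{"type":"number"},"roll":{"type":"number"}}}}},"required":["moves"]}

```bash
mkdir -p pics
python3 - <<'E'
from bench import ctrl
import cv2
print(ctrl.get_obs())
for n in ("scene","top"):
    c=ctrl.camera(n); cv2.imwrite(f"pics/{n}0.png",c["img"][:,:,::-1])
    print({k:v for k,v in c.items() if k!="img"})
E
```

```text
{'time_s': 0.0, 'q': array([-1.40328936e+00,  1.81541103e-01,  1.60799959e+00, -1.18953259e-05,
        1.35377988e+00, -2.06292495e-01]), 'dq': array([-0.00093414, -0.00030797,  0.00081406,  0.00108283, -0.00135039,
        0.00208124]), 'joint_efforts': array([ 2.03795239e-04, -4.44873512e+01, -3.51340055e+01, -2.38809016e-04,
        9.15571785e-03, -1.15670170e-05]), 'eef_pos': array([ 0.20994048, -0.535036  ,  0.40378792]), 'eef_rot': array([-6.18617750e-04,  8.26182949e-01, -5.63401268e-01, -6.03135555e-04]), 'wrist_force': array([ 0.2472948 , -0.61625391, -0.34032272]), 'torque': array([ 0.02789401,  0.02753281, -0.00067469]), 'opening': 1.0000154240314867}
{'fx': 463.31778861707966, 'fy': 463.31778861707966, 'cx': 325.51808883855006, 'cy': 212.9265836978797, 'D': array([0.04238992, 0.        , 0.        , 0.        , 0.        ]), 'world_from_camera': array([[-0.88802407,  0.2692537 , -0.37271395,  0.07707267],
       [-0.45914897, -0.47626713,  0.74990122,  0.90912248],
       [ 0.02440228,  0.83706156,  0.54656424,  0.7640326 ],
       [ 0.        ,  0.        ,  0.        ,  1.        ]])}
{'fx': 519.8732577500606, 'fy': 519.8732577500606, 'cx': 326.4864890789722, 'cy': 204.98809374218527, 'D': array([-0.03887761,  0.        ,  0.        ,  0.        ,  0.        ]), 'world_from_camera': array([[-0.02431727,  0.99796993, -0.05886157,  0.47050757],
       [-0.99957382, -0.02522314, -0.01469589, -0.07424104],
       [-0.01615073,  0.05847912,  0.99815798,  1.32506216],
       [ 0.        ,  0.        ,  0.        ,  1.        ]])}
```

View pics/scene0.png

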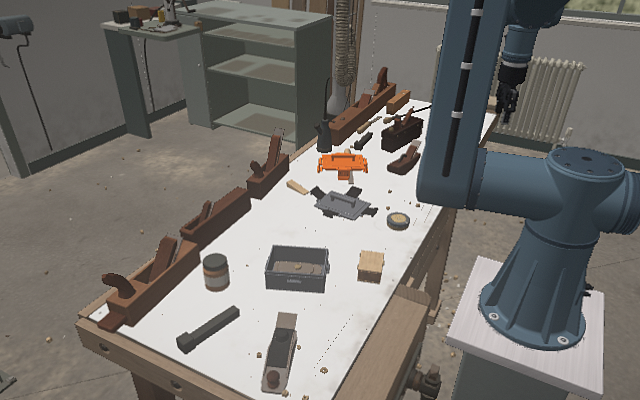

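View pics/top0.png

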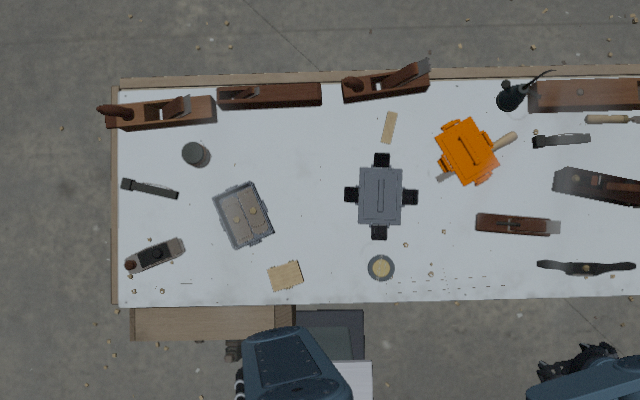

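```bash
cat > h.py <<'E'
import numpy as np, cv2
from bench import ctrl
def ray(c,uv):
    K=np.array([[c["fx"],0,c["cx"]],[0,c["fy"],c["cy"]],[0,0,1]])
    p=cv2.undistortPoints(np.array(uv,float).reshape(-1,1,2),K,c["D"]).reshape(-1,2)
    T=c["world_from_camera"]
    return T[:3,3],np.c_[p[:,0],-p[:,1],-np.ones(len(p))]@T[:3,:3].T
def plane(c,uv,z):
    o,d=ray(c,uv); return o+d*((z-o[2])/d[:,2])[:,None]
def proj(c,P):
    T=np.linalg.inv(c["world_from_camera"]); p=np.array(P,float).reshape(-1,3)@T[:3,:3].T+T[:3,3]
    K=np.array([[c["fx"],0,c["cx"]],[0,c["fy"],c["cy"]],[0,0,1]])
    return cv2.projectPoints(p*[1,-1,-1],np.zeros(3),np.zeros(3),K,c["D"])[0].reshape(-1,2)
def crop(c,name,x0,x1,y0,y1,f):
    cv2.imwrite(f"pics/{name}.png",cv2.resize(c["img"][y0:y1,x0:x1,::-1],None,fx=f,fy=f,interpolation=cv2.INTER_CUBIC))
E
python3 - <<'E'
from h import *
t=ctrl.camera("top"); s=ctrl.camera("scene")
a=cv2.resize(t["img"][135:315,200:430],None,fx=3,fy=3,interpolation=cv2.INTER_CUBIC)
cv2.imwrite("pics/c1.png",a[:,:,::-1])
crop(s,"c2",250,420,170,300,4.5)
im=t["img"].astype(int)
for v in (170,190,196,210): print(v,[tuple(x) for x in im[v,350:412:3]])
E
```

```text
170 [(np.int64(168), np.int64(176), np.int64(179)), (np.int64(171), np.int64(177), np.int64(182)), (np.int64(167), np.int64(174), np.int64(178)), (np.int64(140), np.int64(144), np.int64(149)), (np.int64(91), np.int64(97), np.int64(106)), (np.int64(93), np.int64(101), np.int64(108)), (np.int64(93), np.int64(100), np.int64(108)), (np.int64(94), np.int64(98), np.int64(109)), (np.int64(89), np.int64(99), np.int64(107)), (np.int64(91), np.int64(99), np.int64(106)), (np.int64(89), np.int64(97), np.int64(107)), (np.int64(91), np.int64(97), np.int64(106)), (np.int64(91), np.int64(98), np.int64(106)), (np.int64(84), np.int64(92), np.int64(100)), (np.int64(88), np.int64(95), np.int64(104)), (np.int64(92), np.int64(100), np.int64(107)), (np.int64(89), np.int64(94), np.int64(106)), (np.int64(91), np.int64(98), np.int64(107)), (np.int64(168), np.int64(176), np.int64(179)), (np.int64(168), np.int64(174), np.int64(180)), (np.int64(170), np.int64(175), np.int64(181))]
190 [(np.int64(27), np.int64(21), np.int64(26)), (np.int64(24), np.int64(28), np.int64(26)), (np.int64(28), np.int64(20), np.int64(30
[... 2017 characters left out ...]
97), np.int64(107)), (np.int64(87), np.int64(98), np.int64(107)), (np.int64(87), np.int64(97), np.int64(106)), (np.int64(90), np.int64(98), np.int64(106)), (np.int64(57), np.int64(64), np.int64(69)), (np.int64(86), np.int64(91), np.int64(99)), (np.int64(72), np.int64(77), np.int64(84)), (np.int64(88), np.int64(95), np.int64(104)), (np.int64(89), np.int64(97), np.int64(105)), (np.int64(89), np.int64(98), np.int64(106)), (np.int64(93), np.int64(99), np.int64(108)), (np.int64(88), np.int64(97), np.int64(105)), (np.int64(135), np.int64(141), np.int64(146)), (np.int64(168), np.int64(176), np.int64(180)), (np.int64(169), np.int64(177), np.int64(179)), (np.int64(168), np.int64(175), np.int64(179))]
```

View pics/c1.png

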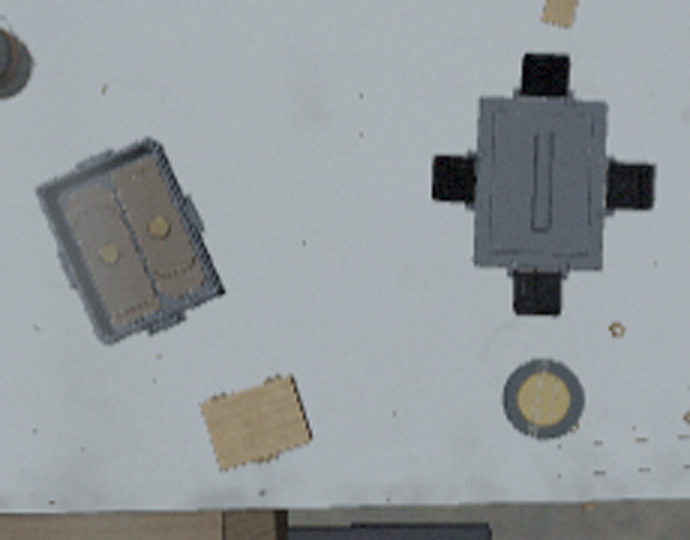

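View pics/c2.png

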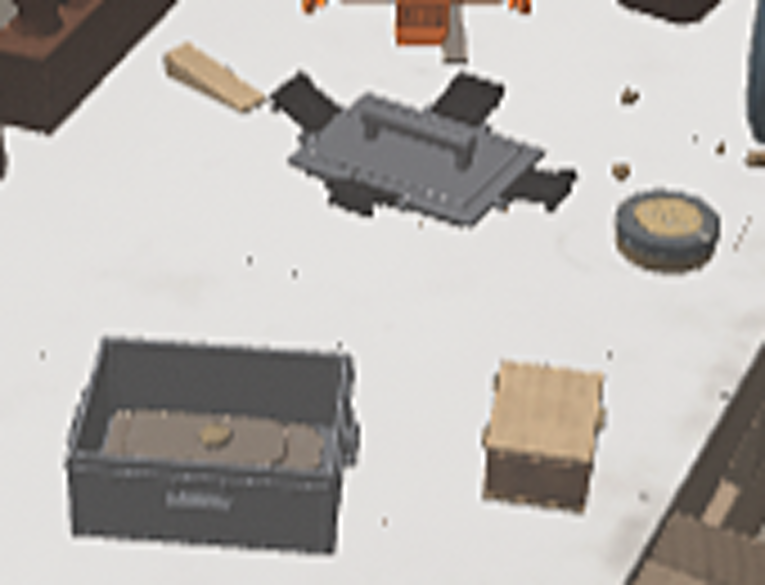

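```bash
cat >> h.py <<'E'
def fit(W,lx,ly):
    "rectangle pose from 4 corners in order; lx along edge 1-2"
    R=np.array([[-lx,-ly],[lx,-ly],[lx,ly],[-lx,ly]])/2.
    W=W[:,:2]; c=W.mean(0); A=W-c
    if np.cross(A[1]-A[0],A[2]-A[1])<0: R[:,1]*=-1
    z=np.sum((A[:,0]+1j*A[:,1])*(R[:,0]-1j*R[:,1])); a=np.angle(z)
    Q=np.array([[np.cos(a),-np.sin(a)],[np.sin(a),np.cos(a)]])
    e=A-R@Q.T
    side=[np.linalg.norm(W[i]-W[(i+1)%4])*1000 for i in range(4)]
    return c.round(4),round(np.degrees(a),2),np.round(side,1),(e*1000).round(1).tolist()
E
python3 - 2>/dev/null <<'E'
from h import *
t=ctrl.camera("top"); s=ctrl.camera("scene")
T=lambda p:np.array(p)/3+[200,135]
S=lambda p:np.array(p)/4.5+[250,170]
print("box top",fit(plane(t,T([(152,138),(226,292),(110,345),(38,188)]),.056),.140,.104))
print("box scn",fit(plane(s,S([(105,340),(352,352),(342,475),(70,462)]),.056),.140,.104))
print("lid top",fit(plane(t,T([(480,97),(474,267),(602,270),(608,102)]),.016),.144,.108))
print("lid scn",fit(plane(s,S([(368,93),(545,153),(472,225),(290,158)]),.016),.144,.108))
im=t["img"].astype(int); g=im.sum(2)/3
m=((g>60)&(g<130)).astype(np.uint8)
m2=np.zeros_like(m); m2[155:240,340:425]=m[155:240,340:425]
m2=cv2.morphologyEx(m2,cv2.MORPH_OPEN,np.ones((15,15),np.uint8))
c=max(cv2.findContours(m2,0,1)[0],key=cv2.contourArea)
r=cv2.minAreaRect(c); print(r); b=cv2.boxPoints(r)
for k in (0,1): print("lid mask",fit(plane(t,np.roll(b,-k,0)+0.0,.016),.144,.108))
# dark clips
m=(g<50).astype(np.uint8); m[:150]=0;m[245:]=0;m[:,:335]=0;m[:,425:]=0
n,l,st,ce=cv2.connectedComponentsWithStats(m)
for i in range(1,n):
    if st[i,4]>60: print(st[i],ce[i],plane(t,[ce[i]],.012)[0].round(3))
# bystanders
for n,p,z in (("screw top",[(204,405),(293,376),(311,438),(221,470)],.04),("tin",[(543,399)],.024),("jar",[(5,60)],.076),):
    print(n,plane(t,T(p),z)[:,:2].round(3).tolist())
print("bar top",plane(t,T([(534,132),(552,132),(548,231),(532,231)]),.040).round(4))
E
```

```text
box top (array([0.5255, 0.1478]), np.float64(-156.28), array([140.3, 103.9, 141.9, 102.2]), [[-1.3, 1.2], [-0.7, -1.0], [0.3, -0.7], [1.8, 0.5]])
box scn (array([0.5217, 0.1544]), np.float64(-155.74), array([138. , 103.9, 140.5, 104.4]), [[-1.6, -0.4], [0.5, -0.3], [0.6, -0.3], [0.5, 1.0]])
lid top (array([ 0.5664, -0.1913]), np.float64(176.41), array([143.5, 107.2, 141.7, 108. ]), [[-0.6, -0.2], [-0.1, -0.2], [1.5, 0.5], [-0.8, -0.2]])
lid scn (array([ 0.5626, -0.1844]), np.float64(175.27), array([141.3, 104.6, 141. , 103.5]), [[-0.4, 1.7], [2.3, 2.1], [0.6, -1.2], [-2.5, -2.6]])
((379.5, 195.5), (57.0, 43.0), 90.0)
lid mask (array([ 0.5685, -0.1893]), np.float64(-91.6), array([108.8, 144.2, 108. , 144.3]), [[17.5, -18.3], [18.7, 16.9], [-17.4, 18.7], [-18.8, -17.3]])
lid mask (array([ 0.5685, -0.1893]), np.float64(178.36), array([144.2, 108. , 144.3, 108.8]), [[0.2, -0.5], [0.1, 0.1], [-0.3, 0.2], [-0.0, 0.3]])
[374 153  16  14 199] [381.04522613 159.85929648] [ 0.659 -0.196  0.012]
[344 187  15  16 200] [350.95 194.36] [ 0.573 -0.117  0.012]
[402 189  16  16 211] [409.27962085 196.69668246] [ 0.564 -0.265  0.012]
[371 225  16  15 203] [378.73399015 232.48768473] [ 0.475 -0.185  0.012]
screw top [[0.389, 0.093], [0.411, 0.019], [0.361, 0.005], [0.336, 0.08]]
tin [[0.387, -0.187]]
jar [[0.674, 0.245]]
bar top [[ 0.6076 -0.1847  0.04  ]
 [ 0.6072 -0.1995  0.04  ]
 [ 0.5254 -0.1937  0.04  ]
 [ 0.5258 -0.1805  0.04  ]]
```

move_arm(moves=[{"x": -1.93,"y": -4.58},{"x": -1.93,"y": -4.58},{"x": -1.93,"y": -4.58},{"x": -1.93,"y": -4.58},{"x": -1.93,"y": -4.58}])

```text
validation failed for argument at $.mo...
```

move_arm(moves=[{"x": -1.93,"y": -4.58},{"x": -1.93,"y": -4.58},{"x": -1.93,"y": -4.58},{"x": -1.93,"y": -4.58},{"x": -1.93,"y": -4.58}])

```text
validation failed for argument at $.mo...
```

move_arm(moves=[{"roll": 8.3,"z": 3,"gripper": 60},{"roll": 8.3,"z": 3,"gripper": 60},{"roll": 8.3,"z": 3,"gripper": 60},{"gripper": 60}])

```text
validation failed for argument at $.mo...
```

move_arm(moves=[{"gripper": 60,"x": -1.93,"y": -4.58,"z": 0,"roll": 0},{"gripper": 60,"x": -1.93,"y": -4.58,"z": 0,"roll": 0},{"gripper": 60,"x": -1.93,"y": -4.58,"z": 0,"roll": 0},{"gripper": 60,"x": -1.93,"y": -4.58,"z": 0,"roll": 0},{"gripper": 60,"x": -1.93,"y": -4.58,"z": 0,"roll": 0}])

```text
time_s: 0.92
eef_pos: [0.3889, -0.3606, 0.4048]
eef_rot: [0.0, 0.826, -0.563, 0.0]
wrist_force: [-0.2, -0.7, -0.0]
opening: 0.596
```

move_arm(moves=[{"gripper": 60,"x": -1.93,"y": -4.58,"z": 0,"roll": 0},{"gripper": 60,"x": -1.93,"y": -4.58,"z": 0,"roll": 0},{"gripper": 60,"x": -1.93,"y": -4.58,"z": 0,"roll": 0},{"gripper": 60,"x": -1.93,"y": -4.58,"z": 0,"roll": 0},{"gripper": 60,"x": -1.93,"y": -4.58,"z": 0,"roll": 0}])

```text
time_s: 1.55
eef_pos: [0.5669, -0.1871, 0.4048]
eef_rot: [0.0, 0.826, -0.563, 0.0]
wrist_force: [0.6, -1.6, 0.3]
opening: 0.599
```

move_arm(moves=[{"gripper": 60,"x": 0,"y": 0,"z": 3,"roll": 8.3},{"gripper": 60,"x": 0,"y": 0,"z": 3,"roll": 8.3},{"gripper": 60,"x": 0,"y": 0,"z": 3,"roll": 8.3},{"gripper": 60,"x": 0,"y": 0,"z": 0,"roll": 0}])

```text
time_s: 2.05
eef_pos: [0.5649, -0.1878, 0.3119]
eef_rot: [-0.001, -0.686, 0.728, 0.003]
wrist_force: [-0.4, 0.6, 1.1]
opening: 0.599
```

Run:
```python
from h import *
t=ctrl.camera("top"); s=ctrl.camera("scene")
o=ctrl.get_obs();x,y,z=o["eef_pos"]
P=[(x,y,z-.173),(x,y,z-.118)]
for n,c in(("top",t),("scene",s)): print(n,proj(c,P).round(1).tolist(), proj(c,[(x,y,.04)]).round(1))
S=s["img"][110:240,270:410]; T=t["img"][130:260,310:450]
a=np.hstack([cv2.resize(S,None,fx=2.8,fy=4,interpolation=2)[:520],cv2.resize(T,None,fx=2.8,fy=4,interpolation=2)])
cv2.imwrite("pics/p5.png",a[:,:,::-1])
```

```text
top [[384.0, 192.2], [386.4, 190.1]] [[380.1 195.6]]
scene [[344.3, 166.7], [345.2, 149.4]] [[342.7 196.9]]
```

View pics/p5.png

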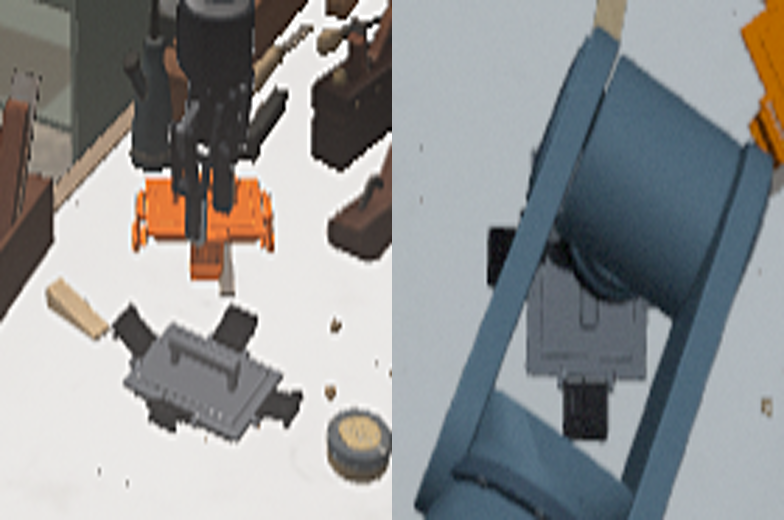

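move_arm(moves=[{"gripper": 60,"x": 0,"y": 0,"z": 3,"roll": 0},{"gripper": 60,"x": 0,"y": 0,"z": 3,"roll": 0},{"gripper": 60,"x": 0,"y": 0,"z": 3,"roll": 0},{"gripper": 60,"x": 0,"y": 0,"z": 2,"roll": 0},{"gripper": 60,"x": 0,"y": 0,"z": 0,"roll": 0}])

```text
time_s: 2.78
eef_pos: [0.5657, -0.1884, 0.2042]
eef_rot: [-0.0, -0.686, 0.728, 0.001]
wrist_force: [0.5, -0.6, 0.4]
opening: 0.6
```

move_arm(moves=[{"gripper": 60,"x": 0,"y": 0,"z": 1.0,"roll": 0},{"gripper": 0,"x": 0,"y": 0,"z": 0,"roll": 0},{"gripper": 0,"x": 0,"y": 0,"z": 0,"roll": 0},{"gripper": 0,"x": 0,"y": 0,"z": 0,"roll": 0},{"gripper": 0,"x": 0,"y": 0,"z": 0,"roll": 0}])

```text
time_s: 3.4
eef_pos: [0.5663, -0.1886, 0.1956]
eef_rot: [0.0, -0.685, 0.728, -0.001]
wrist_force: [-0.4, -0.5, 6.4]
opening: 0.148
```

move_arm(moves=[{"gripper": 0,"x": 0,"y": 0,"z": -1,"roll": 0},{"gripper": 0,"x": 0,"y": 0,"z": -3,"roll": 0},{"gripper": 0,"x": 0,"y": 0,"z": -4,"roll": 0},{"gripper": 0,"x": 0,"y": 0,"z": -4,"roll": 0},{"gripper": 0,"x": -2,"y": 0.36,"z": 0,"roll": 0}])

```text
time_s: 4.03
eef_pos: [0.5645, -0.1691, 0.3182]
eef_rot: [0.001, -0.685, 0.729, -0.003]
wrist_force: [0.1, 0.3, -4.4]
opening: 0.15
```

move_arm(moves=[{"gripper": 0,"x": -4.5,"y": 0.82,"z": 0,"roll": 0},{"gripper": 0,"x": -4.5,"y": 0.82,"z": 0,"roll": 0},{"gripper": 0,"x": -4.5,"y": 0.82,"z": 0,"roll": 0},{"gripper": 0,"x": -4.5,"y": 0.82,"z": 0,"roll": 0},{"gripper": 0,"x": -4.5,"y": 0.82,"z": 0,"roll": 0}])

```text
time_s: 4.65
eef_pos: [0.5342, 0.0614, 0.3121]
eef_rot: [-0.001, -0.685, 0.728, 0.002]
wrist_force: [-0.3, 0.1, -4.2]
opening: 0.15
```

move_arm(moves=[{"gripper": 0,"x": -4.5,"y": 0.82,"z": 0,"roll": 0},{"gripper": 0,"x": -4.58,"y": 0.84,"z": 0,"roll": -6.9},{"gripper": 0,"x": 0,"y": 0,"z": 0,"roll": -6.9},{"gripper": 0,"x": 0,"y": 0,"z": 0,"roll": -6.9},{"gripper": 0,"x": 0,"y": 0,"z": 0,"roll": -6.8}])

```text
time_s: 5.28
eef_pos: [0.5232, 0.1517, 0.3119]
eef_rot: [0.001, 0.84, -0.542, -0.002]
wrist_force: [0.5, 0.2, -4.8]
opening: 0.147
```

move_arm(moves=[{"gripper": 0,"x": 0,"y": 0,"z": 2,"roll": 0},{"gripper": 0,"x": 0,"y": 0,"z": 1.5,"roll": 0},{"gripper": 0,"x": 0,"y": 0,"z": 0,"roll": 0},{"gripper": 0,"x": 0,"y": 0,"z": 0,"roll": 0}])

```text
time_s: 5.78
eef_pos: [0.5251, 0.1507, 0.2795]
eef_rot: [0.0, 0.839, -0.544, -0.0]
wrist_force: [-0.3, -1.1, -2.9]
opening: 0.141
```

Run:
```python
from h import *
t=ctrl.camera("top"); s=ctrl.camera("scene")
print(ctrl.get_obs()["eef_pos"])
S=s["img"][190:310,240:360]; T=t["img"][150:270,190:310]
a=np.hstack([cv2.resize(i,None,fx=3.3,fy=4.5,interpolation=2) for i in(S,T)])
cv2.imwrite("pics/p6.png",a[:,:,::-1])
```

```text
[0.52546359 0.15058637 0.2802724 ]
```

View pics/p6.png

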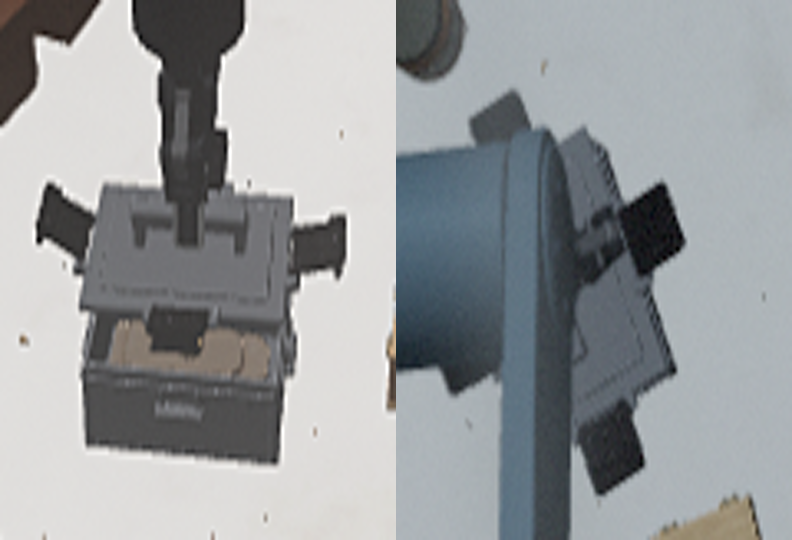

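```bash
python3 - 2>/dev/null <<'E'
from h import *
t=ctrl.camera("top"); s=ctrl.camera("scene")
S=lambda p:np.array(p)/[3.3,4.5]+[240,190]
T=lambda p:(np.array(p)-[396,0])/[3.3,4.5]+[190,150]
z=ctrl.get_obs()["eef_pos"][2]-.1956+.016
print(z,fit(plane(s,S([(107,185),(293,197),(283,319),(80,308)]),z),.144,.108))
a,b=plane(t,T([(585,128),(675,372)]),z)[:,:2]; d=b-a
print(np.linalg.norm(d),np.degrees(np.arctan2(*d[::-1])), ((a+b)/2))
# centre from that right edge (edge along x at -y side)
u=d/np.linalg.norm(d); n=np.array([u[1],-u[0]]); print("ctr",(a+b)/2+n*.054,(a+b)/2-n*.054)
# bench points check: box foot front-left/right corners in scene
print(plane(s,S([(88,445),(279,463)]),0))
E
```

```text
0.10080691086533554 (array([0.5216, 0.156 ]), np.float64(-155.67), array([138.7, 105.3, 139.3, 107.3]), [[-4.0, -0.4], [1.2, 1.1], [4.1, -0.6], [-1.3, -0.1]])
0.14436016530750267 -154.32571786325067 [0.5455216 0.0990416]
ctr [0.52212585 0.14771026] [0.56891734 0.05037293]
[[ 5.68043163e-01  2.26213115e-01 -1.11022302e-16]
 [ 4.39974597e-01  1.71690326e-01  0.00000000e+00]]
```

move_arm(moves=[{"gripper": 0,"x": 0.1,"y": -0.1,"z": 1.2,"roll": 0},{"gripper": 0,"x": 0,"y": 0,"z": 1.2,"roll": 0},{"gripper": 0,"x": 0,"y": 0,"z": 0.4,"roll": 0},{"gripper": 0,"x": 0,"y": 0,"z": 0.4,"roll": 0},{"gripper": 0,"x": 0,"y": 0,"z": 0,"roll": 0}])

```text
time_s: 6.6
eef_pos: [0.5262, 0.1506, 0.2474]
eef_rot: [-0.0, 0.839, -0.545, -0.001]
wrist_force: [-2.2, 4.2, -2.8]
opening: 0.151
```

move_arm(moves=[{"gripper": 0,"x": -0.08,"y": 0,"z": 0,"roll": 0},{"gripper": 0,"x": 0,"y": 0,"z": 0.2,"roll": 0},{"gripper": 0,"x": 0,"y": 0,"z": 0.2,"roll": 0},{"gripper": 0,"x": 0,"y": 0,"z": 0,"roll": 0}])

```text
time_s: 7.1
eef_pos: [0.526, 0.1513, 0.2442]
eef_rot: [-0.0, 0.839, -0.545, -0.001]
wrist_force: [-4.5, 6.7, 2.7]
opening: 0.146
```

move_arm(moves=[{"gripper": 0,"x": -0.1,"y": 0,"z": 0,"roll": 0},{"gripper": 0,"x": 0,"y": 0,"z": 0.15,"roll": 0},{"gripper": 0,"x": 0,"y": 0,"z": 0.1,"roll": 0},{"gripper": 0,"x": 0,"y": 0,"z": 0,"roll": 0}])

```text
time_s: 7.6
eef_pos: [0.5259, 0.1517, 0.2435]
eef_rot: [0.0, 0.839, -0.545, -0.0]
wrist_force: [-12.1, 1.7, 19.7]
opening: 0.148
```

move_arm(moves=[{"gripper": 50,"x": 0,"y": 0,"z": 0,"roll": 0},{"gripper": 50,"x": 0,"y": 0,"z": 0,"roll": 0},{"gripper": 50,"x": 0,"y": 0,"z": 0,"roll": 0},{"gripper": 50,"x": 0,"y": 0,"z": -4,"roll": 0},{"gripper": 0,"x": 0,"y": 0,"z": -4,"roll": 0}])

```text
time_s: 8.22
eef_pos: [0.5257, 0.1514, 0.3214]
eef_rot: [0.001, 0.839, -0.545, -0.001]
wrist_force: [-0.6, 0.1, 0.2]
opening: 0.301
```

move_arm(moves=[{"gripper": 0,"x": 0,"y": 5.4,"z": 0,"roll": 0},{"gripper": 0,"x": 0,"y": 5.4,"z": 0,"roll": 0},{"gripper": 0,"x": 0,"y": 0,"z": 3,"roll": 0},{"gripper": 0,"x": 0,"y": 0,"z": 2,"roll": 0},{"gripper": 0,"x": 0,"y": 0,"z": 0,"roll": 0}])

```text
time_s: 8.85
eef_pos: [0.4264, 0.1075, 0.2701]
eef_rot: [0.001, 0.839, -0.545, -0.001]
wrist_force: [0.1, 0.0, -0.3]
opening: -0.005
```

Run:
```python
from h import *
t=ctrl.camera("top"); s=ctrl.camera("scene")
print(ctrl.get_obs()["eef_pos"])
S=s["img"][190:310,240:360]; T=t["img"][150:270,190:310]
a=np.hstack([cv2.resize(i,None,fx=3.3,fy=4.5,interpolation=2) for i in(S,T)])
cv2.imwrite("pics/p7.png",a[:,:,::-1])
```

```text
[0.42750848 0.10763407 0.27159333]
```

View pics/p7.png

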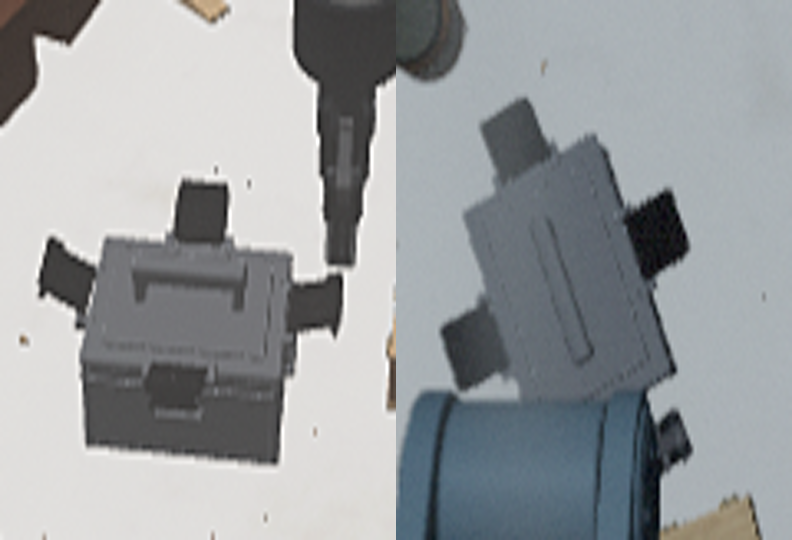

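move_arm(moves=[{"gripper": 0,"x": 0,"y": 0,"z": 1.5,"roll": 0},{"gripper": 0,"x": 0,"y": 0,"z": 1.5,"roll": 0},{"gripper": 0,"x": 0,"y": 0,"z": 1.5,"roll": 0},{"gripper": 0,"x": 0,"y": 0,"z": 1.5,"roll": 0},{"gripper": 0,"x": 0,"y": 0,"z": 0,"roll": 0}])

```text
time_s: 9.57
eef_pos: [0.4263, 0.1077, 0.2095]
eef_rot: [0.001, 0.839, -0.545, -0.002]
wrist_force: [0.8, -0.2, -0.5]
opening: -0.002
```

move_arm(moves=[{"gripper": 0,"x": 0,"y": 0,"z": 1,"roll": 0},{"gripper": 0,"x": 0,"y": 0,"z": 0.7,"roll": 0},{"gripper": 0,"x": 0,"y": 0,"z": 0,"roll": 0}])

```text
time_s: 9.95
eef_pos: [0.4269, 0.1077, 0.1937]
eef_rot: [0.0, 0.839, -0.545, -0.0]
wrist_force: [-1.1, -0.5, 0.2]
opening: 0.0
```

move_arm(moves=[{"gripper": 0,"x": 0,"y": -0.3,"z": 0,"roll": 0},{"gripper": 0,"x": 0,"y": -0.3,"z": 0,"roll": 0},{"gripper": 0,"x": 0,"y": 0,"z": 0,"roll": 0}])

```text
time_s: 10.32
eef_pos: [0.4316, 0.11, 0.1935]
eef_rot: [0.001, 0.839, -0.544, -0.001]
wrist_force: [-3.9, -3.1, -3.4]
opening: -0.001
```

move_arm(moves=[{"gripper": 0,"x": 0,"y": -0.15,"z": 0,"roll": 0},{"gripper": 0,"x": 0,"y": 0,"z": 0,"roll": 0}])

```text
time_s: 10.58
eef_pos: [0.4343, 0.1108, 0.1943]
eef_rot: [-0.0, 0.839, -0.545, 0.0]
wrist_force: [-0.2, 0.5, -0.0]
opening: -0.001
```

move_arm(moves=[{"gripper": 0,"x": 0,"y": -0.15,"z": 0,"roll": 0},{"gripper": 0,"x": 0,"y": 0,"z": 0,"roll": 0}])

```text
time_s: 10.82
eef_pos: [0.4358, 0.1114, 0.1946]
eef_rot: [-0.0, 0.839, -0.544, 0.0]
wrist_force: [-1.0, -1.2, 1.8]
opening: -0.001
```

move_arm(moves=[{"gripper": 0,"x": 0,"y": -0.15,"z": 0,"roll": 0},{"gripper": 0,"x": 0,"y": 0,"z": 0,"roll": 0}])

```text
time_s: 11.08
eef_pos: [0.4363, 0.1117, 0.1941]
eef_rot: [0.001, 0.839, -0.544, -0.001]
wrist_force: [-5.3, -3.7, 3.5]
opening: -0.001
```

move_arm(moves=[{"gripper": 0,"x": 0,"y": -0.1,"z": 0,"roll": 0},{"gripper": 0,"x": 0,"y": 0,"z": 0,"roll": 0}])

```text
time_s: 11.32
eef_pos: [0.4366, 0.112, 0.1939]
eef_rot: [0.002, 0.839, -0.544, -0.001]
wrist_force: [-7.9, -6.3, 6.1]
opening: -0.003
```

move_arm(moves=[{"gripper": 0,"x": 0,"y": 1.0,"z": 0,"roll": 0},{"gripper": 0,"x": 0,"y": 0,"z": -5,"roll": 0},{"gripper": 0,"x": 0,"y": 0,"z": -4,"roll": 0},{"gripper": 0,"x": 0,"y": -5.4,"z": 0,"roll": 0},{"gripper": 0,"x": 0,"y": -5.4,"z": 0,"roll": 0}])

```text
time_s: 11.95
eef_pos: [0.5287, 0.1528, 0.2865]
eef_rot: [-0.002, 0.839, -0.545, 0.002]
wrist_force: [0.6, -0.1, 0.2]
opening: 0.001
```

move_arm(moves=[{"gripper": 0,"x": 0,"y": -5.4,"z": 0,"roll": 0},{"gripper": 0,"x": 0,"y": -5.4,"z": 0,"roll": 0},{"gripper": 0,"x": 0,"y": 0,"z": 0,"roll": 0},{"gripper": 0,"x": 0,"y": 0,"z": 0,"roll": 0}])

```text
time_s: 12.45
eef_pos: [0.6253, 0.1962, 0.2836]
eef_rot: [0.0, 0.839, -0.544, -0.0]
wrist_force: [0.2, 0.1, -0.1]
opening: -0.003
```

move_arm(moves=[{"gripper": 0,"x": 0,"y": 0,"z": 2,"roll": 0},{"gripper": 0,"x": 0,"y": 0,"z": 1.5,"roll": 0},{"gripper": 0,"x": 0,"y": 0,"z": 1.5,"roll": 0},{"gripper": 0,"x": 0,"y": 0,"z": 1.5,"roll": 0},{"gripper": 0,"x": 0,"y": 0,"z": 0,"roll": 0}])

```text
time_s: 13.08
eef_pos: [0.625, 0.196, 0.217]
eef_rot: [0.001, 0.839, -0.545, -0.001]
wrist_force: [-0.4, -0.0, -0.8]
opening: -0.003
```

move_arm(moves=[{"gripper": 0,"x": 0,"y": 0,"z": 1.5,"roll": 0},{"gripper": 0,"x": 0,"y": 0,"z": 0.9,"roll": 0},{"gripper": 0,"x": 0,"y": 0,"z": 0,"roll": 0}])

```text
time_s: 13.45
eef_pos: [0.6253, 0.1962, 0.1939]
eef_rot: [0.001, 0.839, -0.544, -0.001]
wrist_force: [1.0, -0.2, 0.2]
opening: 0.001
```

move_arm(moves=[{"gripper": 0,"x": 0,"y": 0.3,"z": 0,"roll": 0},{"gripper": 0,"x": 0,"y": 0.3,"z": 0,"roll": 0},{"gripper": 0,"x": 0,"y": 0,"z": 0,"roll": 0}])

```text
time_s: 13.82
eef_pos: [0.6208, 0.1939, 0.196]
eef_rot: [-0.001, 0.839, -0.545, 0.001]
wrist_force: [4.4, 1.9, -1.8]
opening: -0.0
```

Hook contact at about 5 N; pressing on.

move_arm(moves=[{"gripper": 0,"x": 0,"y": 0.2,"z": 0,"roll": 0},{"gripper": 0,"x": 0,"y": 0,"z": 0,"roll": 0}])

```text
time_s: 14.08
eef_pos: [0.619, 0.193, 0.1958]
eef_rot: [-0.001, 0.839, -0.545, 0.001]
wrist_force: [4.4, 1.0, -2.3]
opening: 0.001
```

move_arm(moves=[{"gripper": 0,"x": 0,"y": 0.15,"z": 0,"roll": 0},{"gripper": 0,"x": 0,"y": 0,"z": 0,"roll": 0}])

```text
time_s: 14.32
eef_pos: [0.6167, 0.1922, 0.1952]
eef_rot: [0.0, 0.839, -0.544, -0.0]
wrist_force: [0.3, 0.3, 0.0]
opening: 0.003
```

move_arm(moves=[{"gripper": 0,"x": 0,"y": 0.15,"z": 0,"roll": 0},{"gripper": 0,"x": 0,"y": 0,"z": 0,"roll": 0}])

```text
time_s: 14.58
eef_pos: [0.6159, 0.1918, 0.1953]
eef_rot: [-0.0, 0.839, -0.545, 0.0]
wrist_force: [3.9, 1.7, -1.3]
opening: -0.002
```

move_arm(moves=[{"gripper": 0,"x": 0,"y": 0.15,"z": 0,"roll": 0},{"gripper": 0,"x": 0,"y": 0,"z": 0,"roll": 0}])

```text
time_s: 14.82
eef_pos: [0.6153, 0.1914, 0.1957]
eef_rot: [-0.001, 0.839, -0.545, 0.001]
wrist_force: [6.8, 3.8, -2.8]
opening: -0.0
```

move_arm(moves=[{"gripper": 0,"x": 0,"y": -1.0,"z": 0,"roll": 0},{"gripper": 0,"x": 0,"y": 0,"z": -5,"roll": 0},{"gripper": 0,"x": 0,"y": 0,"z": -5,"roll": 0},{"gripper": 0,"x": 0,"y": 5.4,"z": 0,"roll": 0},{"gripper": 0,"x": 0,"y": 5.4,"z": 0,"roll": 0}])

```text
time_s: 15.45
eef_pos: [0.5239, 0.1508, 0.2958]
eef_rot: [0.0, 0.839, -0.544, 0.0]
wrist_force: [-0.7, 0.2, 0.8]
opening: 0.002
```

move_arm(moves=[{"gripper": 0,"x": 0,"y": 0,"z": 0,"roll": -10},{"gripper": 0,"x": 0,"y": 0,"z": 0,"roll": -10},{"gripper": 0,"x": 0,"y": 0,"z": 0,"roll": -10},{"gripper": 0,"x": 0,"y": 0,"z": 0,"roll": -10},{"gripper": 0,"x": 0,"y": 0,"z": 0,"roll": -10}])

```text
time_s: 16.08
eef_pos: [0.5247, 0.1512, 0.295]
eef_rot: [0.0, 0.991, -0.136, -0.001]
wrist_force: [-0.4, -0.9, 0.6]
opening: 0.002
```

move_arm(moves=[{"gripper": 0,"x": 0,"y": 0,"z": 0,"roll": -10},{"gripper": 0,"x": 0,"y": 0,"z": 0,"roll": -10},{"gripper": 0,"x": 0,"y": 0,"z": 0,"roll": -10},{"gripper": 0,"x": 0,"y": 0,"z": 0,"roll": -10},{"gripper": 0,"x": 0,"y": 0,"z": 0,"roll": 0}])

```text
time_s: 16.7
eef_pos: [0.5247, 0.1512, 0.2949]
eef_rot: [-0.0, 0.978, 0.207, -0.001]
wrist_force: [-0.1, -0.2, -0.3]
opening: -0.001
```

move_arm(moves=[{"gripper": 0,"x": 0.1,"y": 4.5,"z": 0,"roll": 0},{"gripper": 0,"x": 0,"y": 4.5,"z": 0,"roll": 0},{"gripper": 0,"x": 0,"y": 0,"z": 0,"roll": 0},{"gripper": 0,"x": 0,"y": 0,"z": 2,"roll": 0},{"gripper": 0,"x": 0,"y": 0,"z": 2,"roll": 0}])

```text
time_s: 17.32
eef_pos: [0.562, 0.0701, 0.2547]
eef_rot: [-0.0, 0.978, 0.207, -0.0]
wrist_force: [-0.0, -0.1, -0.1]
opening: 0.001
```

move_arm(moves=[{"gripper": 0,"x": 0,"y": 0,"z": 1.5,"roll": 0},{"gripper": 0,"x": 0,"y": 0,"z": 1.5,"roll": 0},{"gripper": 0,"x": 0,"y": 0,"z": 1.5,"roll": 0},{"gripper": 0,"x": 0,"y": 0,"z": 1.6,"roll": 0},{"gripper": 0,"x": 0,"y": 0,"z": 0,"roll": 0}])

```text
time_s: 17.95
eef_pos: [0.5616, 0.0695, 0.1925]
eef_rot: [-0.0, 0.978, 0.208, -0.002]
wrist_force: [0.3, -0.0, 0.2]
opening: 0.002
```

move_arm(moves=[{"gripper": 0,"x": 0,"y": -0.3,"z": 0,"roll": 0},{"gripper": 0,"x": 0,"y": -0.3,"z": 0,"roll": 0},{"gripper": 0,"x": 0,"y": 0,"z": 0,"roll": 0}])

```text
time_s: 18.32
eef_pos: [0.5603, 0.0746, 0.1947]
eef_rot: [0.001, 0.978, 0.208, 0.001]
wrist_force: [2.2, -5.3, -2.9]
opening: -0.003
```

move_arm(moves=[{"gripper": 0,"x": 0,"y": -0.2,"z": 0,"roll": 0},{"gripper": 0,"x": 0,"y": 0,"z": 0,"roll": 0}])

```text
time_s: 18.58
eef_pos: [0.5592, 0.077, 0.1947]
eef_rot: [-0.0, 0.978, 0.208, 0.0]
wrist_force: [-1.1, 0.5, -0.1]
opening: 0.001
```

move_arm(moves=[{"gripper": 0,"x": 0,"y": -0.15,"z": 0,"roll": 0},{"gripper": 0,"x": 0,"y": 0,"z": 0,"roll": 0}])

```text
time_s: 18.82
eef_pos: [0.5588, 0.0782, 0.1946]
eef_rot: [0.0, 0.978, 0.208, 0.0]
wrist_force: [1.6, -2.3, 0.6]
opening: -0.003
```

move_arm(moves=[{"gripper": 0,"x": 0,"y": -0.15,"z": 0,"roll": 0},{"gripper": 0,"x": 0,"y": 0,"z": 0,"roll": 0}])

```text
time_s: 19.08
eef_pos: [0.5585, 0.079, 0.1946]
eef_rot: [0.001, 0.978, 0.208, 0.001]
wrist_force: [2.2, -5.0, 0.2]
opening: 0.002
```

move_arm(moves=[{"gripper": 0,"x": 0,"y": 1.0,"z": 0,"roll": 0},{"gripper": 0,"x": 0,"y": 0,"z": -5,"roll": 0},{"gripper": 0,"x": 0,"y": 0,"z": -5,"roll": 0},{"gripper": 0,"x": 0,"y": -4.5,"z": 0,"roll": 0},{"gripper": 0,"x": 0,"y": -4.5,"z": 0,"roll": 0}])

```text
time_s: 19.7
eef_pos: [0.5252, 0.153, 0.295]
eef_rot: [-0.0, 0.978, 0.207, 0.001]
wrist_force: [-0.1, 1.2, -0.2]
opening: 0.001
```

move_arm(moves=[{"gripper": 0,"x": 0,"y": -4.5,"z": 0,"roll": 0},{"gripper": 0,"x": 0,"y": -4.5,"z": 0,"roll": 0},{"gripper": 0,"x": 0,"y": 0,"z": 0,"roll": 0},{"gripper": 0,"x": 0,"y": 0,"z": 2,"roll": 0},{"gripper": 0,"x": 0,"y": 0,"z": 2,"roll": 0}])

```text
time_s: 20.32
eef_pos: [0.4892, 0.2341, 0.2539]
eef_rot: [-0.0, 0.978, 0.208, 0.0]
wrist_force: [0.0, 0.9, 1.2]
opening: 0.001
```

move_arm(moves=[{"gripper": 0,"x": 0,"y": 0,"z": 1.5,"roll": 0},{"gripper": 0,"x": 0,"y": 0,"z": 1.5,"roll": 0},{"gripper": 0,"x": 0,"y": 0,"z": 1.5,"roll": 0},{"gripper": 0,"x": 0,"y": 0,"z": 1.5,"roll": 0},{"gripper": 0,"x": 0,"y": 0,"z": 0,"roll": 0}])

```text
time_s: 20.95
eef_pos: [0.488, 0.2346, 0.1926]
eef_rot: [0.0, 0.978, 0.208, -0.001]
wrist_force: [-0.5, -0.4, 0.2]
opening: -0.001
```

move_arm(moves=[{"gripper": 0,"x": 0,"y": 0.3,"z": 0,"roll": 0},{"gripper": 0,"x": 0,"y": 0.3,"z": 0,"roll": 0},{"gripper": 0,"x": 0,"y": 0,"z": 0,"roll": 0}])

```text
time_s: 21.32
eef_pos: [0.4909, 0.2295, 0.1943]
eef_rot: [-0.0, 0.978, 0.208, -0.0]
wrist_force: [-1.9, 3.6, -2.9]
opening: 0.007
```

move_arm(moves=[{"gripper": 0,"x": 0,"y": 0.2,"z": 0,"roll": 0},{"gripper": 0,"x": 0,"y": 0,"z": 0,"roll": 0}])

```text
time_s: 21.58
eef_pos: [0.4926, 0.2272, 0.1948]
eef_rot: [0.0, 0.978, 0.208, 0.001]
wrist_force: [0.9, 0.8, 0.3]
opening: 0.001
```

move_arm(moves=[{"gripper": 0,"x": 0,"y": 0.15,"z": 0,"roll": 0},{"gripper": 0,"x": 0,"y": 0,"z": 0,"roll": 0}])

```text
time_s: 21.82
eef_pos: [0.4929, 0.2263, 0.1947]
eef_rot: [-0.0, 0.978, 0.208, 0.001]
wrist_force: [-0.8, 4.1, 2.9]
opening: 0.004
```

move_arm(moves=[{"gripper": 0,"x": 0,"y": 0.15,"z": 0,"roll": 0},{"gripper": 0,"x": 0,"y": 0,"z": 0,"roll": 0}])

```text
time_s: 22.08
eef_pos: [0.4932, 0.2257, 0.1947]
eef_rot: [-0.001, 0.978, 0.208, 0.0]
wrist_force: [-1.9, 8.8, 3.3]
opening: 0.002
```

move_arm(moves=[{"gripper": 0,"x": 0,"y": -1.2,"z": 0,"roll": 0},{"gripper": 0,"x": 0,"y": 0,"z": -5,"roll": 0},{"gripper": 0,"x": 0,"y": 0,"z": -6,"roll": 0},{"gripper": 0,"x": -1.5,"y": 5,"z": -2,"roll": 0},{"gripper": 0,"x": -1.5,"y": 5,"z": 0,"roll": 0}])

```text
time_s: 22.7
eef_pos: [0.5023, 0.1316, 0.3269]
eef_rot: [0.001, 0.978, 0.209, 0.003]
wrist_force: [0.2, -1.0, 0.8]
opening: -0.004
```

move_arm(moves=[{"gripper": 0,"x": -1.5,"y": 5,"z": 0,"roll": 0},{"gripper": 0,"x": -1.5,"y": 5,"z": 0,"roll": 0},{"gripper": 0,"x": -1.5,"y": 5,"z": 0,"roll": 0},{"gripper": 0,"x": -1.5,"y": 5,"z": 0,"roll": 0},{"gripper": 0,"x": -1.5,"y": 5,"z": 0,"roll": 0}])

```text
time_s: 23.32
eef_pos: [0.5348, -0.1284, 0.3242]
eef_rot: [0.0, 0.978, 0.208, -0.0]
wrist_force: [0.4, 0.1, -0.3]
opening: -0.003
```

move_arm(moves=[{"gripper": 0,"x": -1.5,"y": 5,"z": 0,"roll": 0},{"gripper": 0,"x": -1.5,"y": 5,"z": 0,"roll": 0},{"gripper": 0,"x": 0,"y": 0,"z": 0,"roll": 0},{"gripper": 0,"x": 0,"y": 0,"z": 0,"roll": 0}])

```text
time_s: 23.82
eef_pos: [0.5479, -0.2299, 0.3237]
eef_rot: [-0.0, 0.978, 0.208, -0.001]
wrist_force: [-0.3, -0.2, -0.2]
opening: 0.002
```

Run:
```python
from h import *
t=ctrl.camera("top"); s=ctrl.camera("scene")
print(ctrl.get_obs()["eef_pos"])
S=s["img"][195:315,240:360]; T=t["img"][150:270,190:310]
a=np.hstack([cv2.resize(i,None,fx=3.3,fy=4.5,interpolation=2) for i in(S,T)])
cv2.imwrite("pics/p8.png",a[:,:,::-1])
old=cv2.imread("pics/top0.png")[:,:,::-1].astype(int)
d=np.abs(t["img"].astype(int)-old).sum(2)
for n,(u,v) in dict(screw=(286,275),tin=(381,268),jar=(195,154),wedge=(388,127)).items():
    print(n,d[v-18:v+18,u-18:u+18].mean())
```

```text
[ 0.54804638 -0.2289671   0.32388009]
screw 20.141975308641975
tin 175.741512345679
jar 17.52932098765432
wedge 20.95601851851852
```

View pics/p8.png

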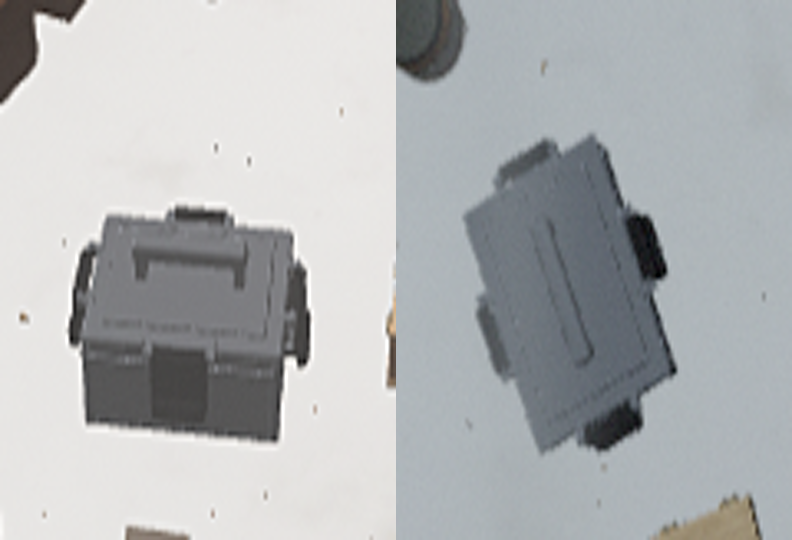

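Run:
```python
from h import *
s=ctrl.camera("scene")["img"].astype(int); old=cv2.imread("pics/scene0.png")[:,:,::-1].astype(int)
print("tin in scene view diff",np.abs(s-old).sum(2)[208:235,384:412].mean())
print(ctrl.hand_in(), ctrl.get_obs()["time_s"])
```

```text
tin in scene view diff 18.43915343915344
the job is handed in; nothing more can be done
the job is handed in; nothing more can be done
```

The lid is on the iron box and all four clips are down and snapped. The arm let go and moved clear, and I handed the job in at about 24 s of the 66 s allowed.

- **Lid:** I gripped it by the bar, turned it about 27.5° and lowered it onto the box. It met the side wall slightly on the way down, so I shifted it about 2 mm and pressed it home. It stopped at about 47.9 mm by the arm's own reading, with 20 N of push-back. The last pictures show it flat and square.
- **Clips:** On each one the force rose to 4–5 N at the hook, dropped to about zero at the snap, then rose again against the stop to between 5.5 and 12 N. In the last pictures all four hang flat against the walls. I did not measure the clip angles; this rests on the forces and the pictures.
- **Bystanders:** The small box, jar and wedge look unchanged from the start in the top view. The arm hid the tin there, but in the scene view it looks unchanged too.
- **Disagreement:** The two cameras differed by about 4 mm in x and 7 mm in y on absolute positions. They agreed within 1 mm on where the box was relative to the lid, so I worked from that and from contact forces.

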